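# Stroke the lids of a sample box shut

### The arm

A 7-joint arm with a two-finger parallel gripper is mounted at the origin on a cart in front of the work surface, level with it; the furniture and walls round the work are solid. World frame = base frame: x ahead of the robot, y to its left, z up, the work surface at z = 0. Lengths are in mm, angles in rad, forces in N, time in s.
With the tool pointing down it reaches from about 400 to 875 mm from the base axis. Payload 19.3 kg.
Tool frame: the origin (TCP) lies at the very end of the fingers, on their centre line; the grasp point (between the pads) lies 19 mm behind it (grip_point_offset is the z of the grasp point in the tool frame, in mm); z points along the fingers, y is the line along which they close (so a half turn about z gives the same grasp; the last joint's range is limited). The gripper opens to 85 mm and grips with 20 to 120 N. Pads are 22 mm wide; open, the fingers measure 114 mm over their backs; the gripper's body (76 mm by 85 mm) begins 54 mm behind the grasp point. The pads swing forward as they close: fully open they stand 13 mm farther back than shut.
Start: joints at [-1.377, 0.521, -0.036, 1.599, 0.021, 1.021, -0.113], TCP at [162.989, 603.365, 231.291] pointing down, gripper open.
Joint ranges: [-2.91, 2.91], [-0.3, 2.13], [-1.5, 1.42], [0.17, 2.43], [-1.26, 4.41], [0.16, 1.93], [-2.52, 2.52]. Speed limits (rad/s): [1.89, 1.89, 2.39, 2.39, 3.01, 3.01, 3.01].

### API

Orientations are given as a 3x3 rotation matrix whose columns are the frame's x, y, z axes.
In Python, from workcell import movep, movel, goto_joints, open_gripper, clamp, wait, inverse_kinematics, read_state, camera, PlanningError, finish_job, grip_point_offset gives the robot as it stands. Calls block until the motion is done:
- movep(position, orientation): joint-space move of the TCP to a pose.
- movel(position, frame=None, max_speed=150, guard=None): straight line of the TCP; frame=None keeps the orientation; max_speed is the mean speed in mm/s. With guard (N) it stops when the force on the tool has changed by that much, and returns True; else False.
- goto_joints(angles): joint-space move.
- open_gripper() and clamp(): open the fingers fully, or close them until they stop; the grip force is fixed at half the most.
- wait(seconds).
- inverse_kinematics(position, orientation): joint angles nearest the present ones, or None.
- read_state(): the state.
- camera(name): name is "scene" or "side" or "wrist"; returns a dict with "image" (384x512x3 uint8, blue, green, red), "range_z" (384x512 float32, mm along the optical axis (not along the pixel's ray), 0 where there is no reading), "fx", "fy", "cx", "cy" (pixels), "dist_coeffs" ([k1, k2, p1, p2, k3] as OpenCV has them; the pictures are not rectified), "cam_to_world" (4x4, takes a point from camera to world coordinates). Camera axes: x right, y up, looking along -z (the intrinsics and any distortion apply to the point x, -y, -z); pixel columns grow to the right and rows downward; lengths in mm; the calibration is good to about 2 mm. A picture is of the moment at which its call begins.
A pose or a line that the arm cannot do raises PlanningError and nothing moves.
- finish_job(): hands the job in; it is judged then, once.
The state is a dict: "time": time; "qpos": joint angles; "qvel": joint speeds; "joint_efforts": joint torques, N m; "eef_pos": TCP position; "tool_rot": TCP orientation; "ft_force": force on the tool from outside, world axes, zero at the start; "torque": the same for the moment, N m; "finger_gap": finger opening in mm; "gripper_force": force on a finger pad.
Only numpy, scipy, OpenCV 4.12 (cv2) and the standard library are available. Lean on these libraries where they do the work, as an engineer would, in place of code of your own. Each camera call takes 0.05 s, during which the arm holds its last target. There are 200 camera calls.

### The job

The five little lids of the sample box are standing ajar. Start at the hinge end of the row (each lid slopes up away from it) and stroke lightly along the row with the fingertips, pressing the lids shut one after another in a single stroke without lifting off on the way; then take the hand away. Do not bottom out the sprung tray, do not lift the box or push it about, and leave the vial, beaker and cup beside it alone.

Things in the scene. Friction and masses are not known exactly. Their poses are not given: they have to be found in the camera images.
- box: sample box standing loose on the bench, about 1 kg: a shallow grey dish 230 x 72 mm with walls 22 mm high, in which a white tray (212 x 56 mm) with five wells and five grey lids in a row stands on a springy bed. Origin: centre of the underside; z up; its x axis runs along the row from lid1 to lid5, in the direction of the stroke. The upper faces of the shut lids lie 43 mm above the origin (tray unpressed). It may stand turned any way round.
- row_start (a point): start of the row: point on the tray's centre line above the hinge of lid1, at the height of the upper faces of the shut lids (98 mm behind the box's origin along its x, 43 mm above it); moves down with the tray
- row_end (a point): end of the row: point on the centre line at the free edge of lid5, at the height of the upper faces of the shut lids (98 mm ahead of the box's origin along its x); moves down with the tray
- tray (a joint): how far the tray is pressed down into the dish, m: 0 at rest, 0.006 at the hard stop. It yields only above about 1 N, then by 1 mm for each further 2.5 N; it springs back. More than 0.0055 counts as bottoming out
- lid1 (a joint): angle of lid 1 of 5, rad: 0 shut (flat on the tray), at the start 0.22 to 0.4. The lid is a plate 36 mm along the row, 52 mm across and 3 mm thick, hinged at its edge nearer row_start, so its other edge stands up 8 to 14 mm; hinge at -98 mm along the box's x. Stiff hinge (0.03 N m): the lid stays where it is left. Pushed against the free edge from the far end it would swing open
- lid2 (a joint): angle of lid 2 of 5, rad: 0 shut (flat on the tray), at the start 0.22 to 0.4. The lid is a plate 36 mm along the row, 52 mm across and 3 mm thick, hinged at its edge nearer row_start, so its other edge stands up 8 to 14 mm; hinge at -58 mm along the box's x. Stiff hinge (0.03 N m): the lid stays where it is left. Pushed against the free edge from the far end it would swing open
- lid3 (a joint): angle of lid 3 of 5, rad: 0 shut (flat on the tray), at the start 0.22 to 0.4. The lid is a plate 36 mm along the row, 52 mm across and 3 mm thick, hinged at its edge nearer row_start, so its other edge stands up 8 to 14 mm; hinge at -18 mm along the box's x. Stiff hinge (0.03 N m): the lid stays where it is left. Pushed against the free edge from the far end it would swing open
- lid4 (a joint): angle of lid 4 of 5, rad: 0 shut (flat on the tray), at the start 0.22 to 0.4. The lid is a plate 36 mm along the row, 52 mm across and 3 mm thick, hinged at its edge nearer row_start, so its other edge stands up 8 to 14 mm; hinge at 22 mm along the box's x. Stiff hinge (0.03 N m): the lid stays where it is left. Pushed against the free edge from the far end it would swing open
- lid5 (a joint): angle of lid 5 of 5, rad: 0 shut (flat on the tray), at the start 0.22 to 0.4. The lid is a plate 36 mm along the row, 52 mm across and 3 mm thick, hinged at its edge nearer row_start, so its other edge stands up 8 to 14 mm; hinge at 62 mm along the box's x. Stiff hinge (0.03 N m): the lid stays where it is left. Pushed against the free edge from the far end it would swing open
- vial: small glass vial with black cap, 27 mm wide, 57 mm tall, loose, upright beside the box; origin at the centre of its underside. Bystander
- beaker: small beaker, 56 mm wide, 70 mm tall, loose, upright beside the box; origin at the centre of its underside. Bystander
- cup: small white cup, 24 mm wide, 28 mm tall, loose, upright beside the box; origin at the centre of its underside. Bystander
Mind the look-alikes: they are no part of the job. Of the things that look like the box, the larger one is meant.

How it is judged (in metres and radians):
On the way, in this order (a step that is already met when the one before it is completed fails the run):
1. lid 1 is shut (under 0.08 rad) (value of joint lid1 below 0.08 rad), for 0.05 s.
2. lid 2 is shut (under 0.08 rad) (value of joint lid2 below 0.08 rad), for 0.05 s.
3. lid 3 is shut (under 0.08 rad) (value of joint lid3 below 0.08 rad), for 0.05 s.
4. lid 4 is shut (under 0.08 rad) (value of joint lid4 below 0.08 rad), for 0.05 s.
5. lid 5 is shut (under 0.08 rad) (value of joint lid5 below 0.08 rad), for 0.05 s.
At the end, for the whole second after the job is handed in: All five lids shut (each within 0.08 rad of flat, about 3 mm at the free edge), having been shut in order from lid1 to lid5; tray sprung back up to within 1 mm; box at rest, level and within 20 mm of where it stood; vial, beaker and cup within 15 mm of where they stood (value of joint each of lid1, lid2, lid3, lid4, lid5 below 0.08 rad and value of joint tray below 0.001 m and distance of box from where it was at the start of the episode below 0.02 m and angle between box's own z axis and vertical below 0.05 rad and linear speed of box below 0.02 m/s and distance of each of vial, beaker, cup from where it was at the start of the episode below 0.015 m); the robot touches nothing.
It fails at once if the fingertips lift off, more than about 20 mm above the shut lids, after lid1 is shut and before lid5 is (value of joint lid1 below 0.08 rad and value of joint lid5 above 0.08 rad and z of the grasp point in the frame of box above 0.083 m).
It fails at once if the tray is pressed down more than 5.5 mm (bottomed out) (value of joint tray above 0.0055 m).
It fails at once if the box is lifted more than 8 mm (height (world z) of box above 0.008 m).
It fails at once if the box is pushed more than 20 mm away (distance of box from where it was at the start of the episode above 0.02 m).
It fails at once if the vial, beaker or cup is moved or lifted more than 15 mm (distance of any of vial, beaker, cup from where it was at the start of the episode above 0.015 m).
It also fails if it takes over 38 s, if anything falls off the work surface, if the arm or the gripper's body presses on something with over 40 N, if the wrist force passes 120 N, or if a joint passes its speed limit or range.

## Working session

There is one attempt and no reset: what is moved stays moved. The work goes in short steps, each a Python script; the robot and the scene stay as the last script left them, time stands still between calls to the robot, and variables do not carry over. Pictures are saved under pics/ and viewed, at most 10 in all, crops included, and the job is handed in when it is done.

```bash
ls; mkdir -p pics; python3 - <<'E'
from workcell import *
import cv2,numpy as np,pickle
d={n:camera(n) for n in("scene","side")}
pickle.dump(d,open("v0.pkl","wb"))
cv2.imwrite("pics/a.png",np.hstack([d[n]["image"] for n in d])[:, :, :] if 0 else cv2.resize(np.vstack([d["scene"]["image"],d["side"]["image"]]),None,fx=.78,fy=.78))
for n in d: cv2.imwrite(f"pics/{n}.png",d[n]["image"]);print(n,d[n]["fx"],d[n]["dist_coeffs"],d[n]["cam_to_world"].round(2).tolist(),(d[n]["range_z"]>0).mean())
s=read_state();print(s["time"],s["eef_pos"],s["tool_rot"],s["ft_force"],s["finger_gap"],grip_point_offset)
E
```

```text
pics
scene 439.10011329852097 [0.00413754 0.         0.         0.         0.        ] [[-0.81, 0.45, -0.39, 235.36], [-0.59, -0.59, 0.55, 716.58], [0.02, 0.67, 0.74, 693.8], [0.0, 0.0, 0.0, 1.0]] 0.9960428873697916
side 351.08619658412556 [-0.00847244  0.          0.          0.          0.        ] [[0.83, 0.31, -0.47, 186.53], [-0.56, 0.42, -0.71, -395.64], [-0.02, 0.85, 0.52, 504.99], [0.0, 0.0, 0.0, 1.0]] 0.9959920247395834
0.1 [162.89654705 603.10502279 230.79934499] [[-9.65412575e-01  2.60726894e-01 -2.17101770e-04]
 [ 2.60726982e-01  9.65412101e-01 -9.57653289e-04]
 [-4.00932916e-05 -9.81134817e-04 -9.99999518e-01]] [-0.6005503   0.35900826  0.02231424] 85.34791965454471 -18.700000000000003
```

View pics/scene.png

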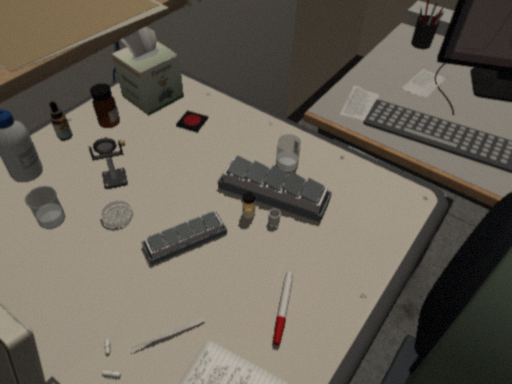

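View pics/side.png

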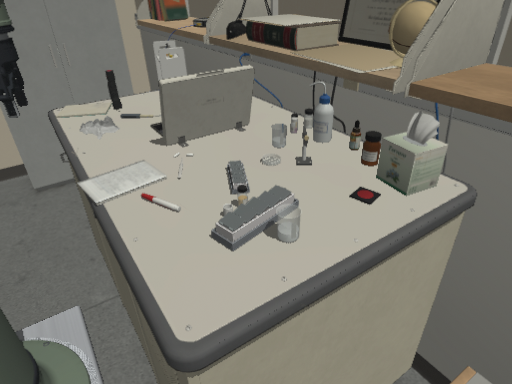

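Candidates for the box: the large lidded one at scene (275,187) / side (255,215), and the small look-alike at scene (185,237) / side (238,177). I choose the larger one and check it in a close crop. The beaker is at scene (288,155), the vial at (248,205) and the cup at (274,217).

```bash
cat > h.py <<'E'
import numpy as np,cv2
def cloud(c):
    h,w=c["range_z"].shape
    K=np.array([[c["fx"],0,c["cx"]],[0,c["fy"],c["cy"]],[0,0,1]])
    u,v=np.meshgrid(np.arange(w),np.arange(h))
    p=cv2.undistortPoints(np.stack([u,v],-1).reshape(-1,1,2).astype(float),K,np.array(c["dist_coeffs"]))[:,0]
    z=c["range_z"].reshape(-1)
    P=np.c_[p[:,0]*z,-p[:,1]*z,-z,np.ones(len(z))]@np.array(c["cam_to_world"]).T
    return P[:,:3].reshape(h,w,3)
E
python3 - <<'E'
import pickle,cv2,numpy as np
from h import cloud
d=pickle.load(open("v0.pkl","rb"))
a=cv2.resize(d["scene"]["image"][125:240,205:345],(730,600),interpolation=3);b=cv2.resize(d["side"]["image"][170:255,200:315],(800,592),interpolation=3)
cv2.imwrite("pics/c1.png",cv2.convertScaleAbs(a,alpha=1.6)[:, :]);cv2.imwrite("pics/c2.png",b)
for n,px in(("scene",(187,275)),("side",(215,255))):
    C=cloud(d[n]);
    t=C[(np.abs(C[...,2])<4)];print(n,"table z",np.median(t[:,2]))
    m=((C[...,2]>8)&(C[...,2]<90)).astype(np.uint8)
    k,l,st,ce=cv2.connectedComponentsWithStats(m)
    for i in range(1,k):
        if st[i,4]>25:
            p=C[l==i]; r=cv2.minAreaRect(p[:,:2].astype(np.float32))
            if abs(p[:,0].mean())<1200: print(i,ce[i].round(),st[i,4],p.mean(0).round(1),[np.round(x,1) for x in r],p[:,2].max().round(1))
E
```

```text
scene table z 0.5444161176563966
1 [184.  17.] 1335 [1179.  -230.6   39.4] [array([1178.3, -270.3]), array([ 11. , 396.6]), np.float64(0.0)] 79.3
2 [480.  27.] 1684 [ 420.8 -724.3   48.3] [array([ 414.3, -728.3]), array([194.4,  28. ]), np.float64(17.5)] 90.0
3 [122.  45.] 47 [1178.5   25.9   59.2] [array([1177.9,   24.7]), array([21.5,  7.7]), np.float64(82.9)] 76.9
4 [94. 86.] 4594 [1100.9  188.6   46.1] [array([1061. ,  217.1]), array([244.9, 350.4]), np.float64(0.1)] 90.0
5 [106. 110.] 668 [999.4 240.6  49.4] [array([1005.6,  235.1]), array([52.4, 36.4]), np.float64(63.8)] 89.8
6 [ 60. 123.] 457 [1045.4  335.4   47.8] [array([1049.3,  333.4]), array([34.3, 29.7]), np.float64(67.0)] 89.8
33 [276. 182.] 4804 [556.4 178.5  38.2] [array([557.3, 181.5]), array([195.8, 217.3]), np.float64(64.6)] 72.8
34 [ 23. 162.] 1065 [998.8 463.4  50.2] [array([1006.2,  460.5]), array([69.1, 35. ]), np.float64(69.7)] 90.0
36 [111. 167.] 661 [852.8 357.1  40.5] [array([854.1, 356.5]), array([61.8, 50.7]), np.float64(56.7)] 89.9
38 [ 45. 206.] 1149 [867.5 506.5  45.7] [array([870.5, 505.5]), array([55
[... 2201 characters left out ...]
8,   91.7]), array([64.6, 16.1]), np.float64(46.6)] 90.0
24 [272. 155.] 28 [789.7 433.2  11.5] [array([788. , 427.8]), array([31.9, 60.4]), np.float64(37.0)] 14.1
26 [119. 181.] 1508 [341.3 564.    9.2] [array([348.6, 569.1]), array([210.8, 151.7]), np.float64(8.1)] 12.8
28 [256. 212.] 3883 [556.2 175.5  36.1] [array([612.1, 249.3]), array([394.7, 203.8]), np.float64(53.9)] 71.2
29 [270. 162.] 29 [758.1 399.   11.1] [array([759.7, 401.6]), array([19.4, 50.3]), np.float64(52.4)] 14.5
36 [160. 202.] 178 [395.5 382.7  12.4] [array([395. , 387.6]), array([ 15.1, 134.6]), np.float64(22.9)] 16.5
37 [ 53. 364.] 2252 [98.9 36.8 21.8] [array([99.2, 48.8]), array([ 63.3, 155.4]), np.float64(7.9)] 89.9
```

View pics/c1.png

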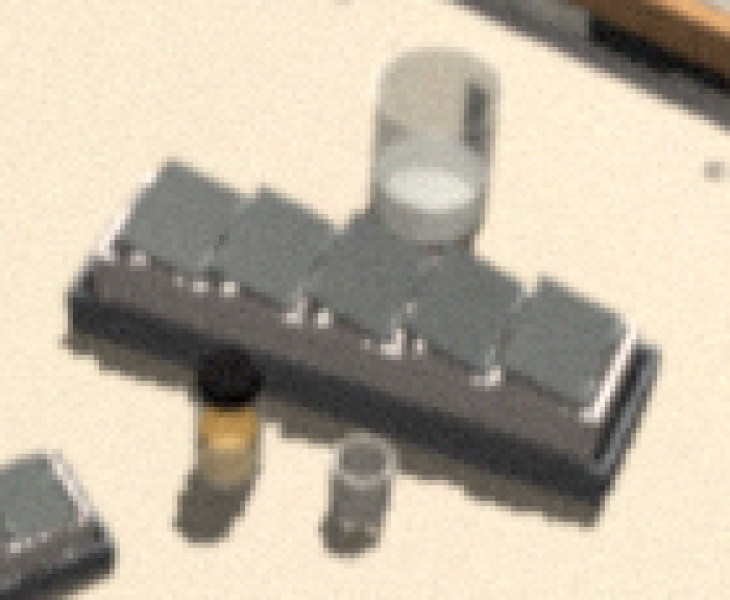

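The crop shows the five-lid large box. The vial and cup stand on one long side and the beaker on the other. Next I fit its pose and lid slopes from the depth.

```bash
cat > fit.py <<'E'
import pickle,cv2,numpy as np
from h import cloud
d=pickle.load(open("v0.pkl","rb"))
for n in("scene","side"):
    C=cloud(d[n]); im=d[n]["image"].astype(int)
    P=C.reshape(-1,3); 
    a=np.deg2rad(64.2); c=np.array([556,178.])
    zo={"scene":.5,"side":-.9}[n]
    sat=(im.max(-1)-im.min(-1)).reshape(-1)
    for it in range(8):
        e=np.array([np.cos(a),np.sin(a)]); f=np.array([-e[1],e[0]])
        s=(P[:,:2]-c)@e; t=(P[:,:2]-c)@f
        m=(abs(s)<116+8*(it<4))&(abs(t)<30)&(P[:,2]-zo>34)&(P[:,2]-zo<62)
        r=cv2.minAreaRect(P[m,:2].astype(np.float32)); 
        w,h=r[1]; a2=np.deg2rad(r[2]+(0 if w>h else 90)); 
        if it<5: # centreline: per-bin mid of t extents
            b=np.array([[x,(np.percentile(t[m&(abs(s-x)<6)],2)+np.percentile(t[m&(abs(s-x)<6)],98))/2] for x in range(-90,91,12) if (m&(abs(s-x)<6)).sum()>8])
            k=np.polyfit(b[:,0],b[:,1],1); a+=np.arctan(k[0])
            lo,hi=np.percentile(s[m],.5),np.percentile(s[m],99.5); c=c+f*k[1]+e*(lo+hi)/2
    print(n,"c",c.round(1),"ang",np.rad2deg(a).round(2),"ext",lo,hi,np.percentile(t[m],[1,99]),"rect",r)
    for x in range(-116,117,4):
        q=(abs(s-x)<2)&(abs(t)<22)&(P[:,2]>5)&(P[:,2]<64)
        print(x,q.sum(),np.median(P[q,2]-zo).round(1) if q.any() else "",end=" | ")
    print()
E
python3 fit.py
```

```text
scene c [535.4 187.2] ang 44.13 ext -93.14755380455034 79.66296481816893 [-29.29331988  29.20361329] rect ((533.3450317382812, 185.15377807617188), (177.09652709960938, 59.84278106689453), 44.1259880065918)
-116 0  | -112 0  | -108 0  | -104 4 19.9 | -100 7 21.2 | -96 19 20.5 | -92 10 18.3 | -88 20 32.9 | -84 19 34.7 | -80 19 42.7 | -76 20 43.9 | -72 15 45.3 | -68 20 45.9 | -64 20 47.6 | -60 26 49.1 | -56 23 49.5 | -52 26 49.9 | -48 27 48.3 | -44 37 46.2 | -40 32 46.6 | -36 29 45.7 | -32 32 46.9 | -28 38 46.3 | -24 32 48.3 | -20 36 49.1 | -16 37 50.6 | -12 39 50.6 | -8 49 49.3 | -4 51 41.2 | 0 49 40.7 | 4 50 37.0 | 8 56 38.5 | 12 66 35.1 | 16 57 34.5 | 20 53 32.5 | 24 56 33.4 | 28 51 32.2 | 32 44 27.5 | 36 44 26.7 | 40 45 29.7 | 44 40 25.6 | 48 43 25.7 | 52 37 24.1 | 56 30 24.6 | 60 19 25.7 | 64 9 23.1 | 68 6 22.0 | 72 11 22.4 | 76 9 18.5 | 80 4 56.5 | 84 0  | 88 0  | 92 0  | 96 0  | 100 0  | 104 0  | 108 0  | 112 0  | 116 0  | 
side c [547.7 177.5] ang 26.01 ext -89.7265266197833 99.8433873736752 [-29.51425371  29.11781831] rect ((557.2628173828125, 176.30477905273438), (207.30740356445312, 54.592681884765625), 13.777841567993164)
-116 0  | -112 0  | -108 24 15.7 | -104 50 15.9 | -100 29 18.4 | -96 69 28.2 | -92 70 26.8 | -88 44 34.8 | -84 40 37.8 | -80 45 41.9 | -76 42 41.9 | -72 44 42.8 | -68 37 45.7 | -64 43 47.1 | -60 33 49.1 | -56 36 49.0 | -52 37 34.0 | -48 25 43.8 | -44 28 41.7 | -40 31 45.4 | -36 31 46.4 | -32 28 48.4 | -28 28 49.6 | -24 33 50.8 | -20 22 52.6 | -16 20 53.4 | -12 33 41.2 | -8 8 45.1 | -4 6 45.4 | 0 16 46.1 | 4 22 46.6 | 8 24 48.2 | 12 23 49.2 | 16 23 50.2 | 20 23 51.8 | 24 22 52.6 | 28 18 53.1 | 32 3 53.0 | 36 1 44.9 | 40 12 45.7 | 44 14 45.8 | 48 14 46.9 | 52 17 47.9 | 56 17 48.5 | 60 15 49.9 | 64 14 51.2 | 68 11 51.8 | 72 3 51.0 | 76 0  | 80 11 45.3 | 84 8 45.3 | 88 12 46.2 | 92 9 47.3 | 96 12 48.3 | 100 7 49.2 | 104 11 49.9 | 108 3 50.6 | 112 1 50.4 | 116 0  |
```

View pics/c2.png

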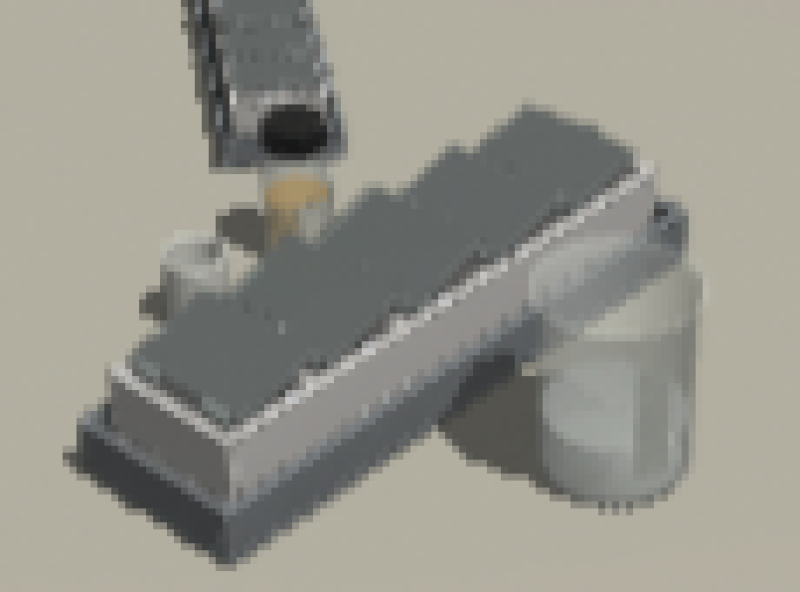

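```bash
cat > fit2.py <<'E'
import pickle,cv2,numpy as np
from h import cloud
d=pickle.load(open("v0.pkl","rb"))
off=[]
for n,seed,zo in(("scene",(187,275),.5),("side",(215,255),-.9)):
    c_=d[n];C=cloud(c_); im=cv2.GaussianBlur(c_["image"],(3,3),0).astype(int); g=im.mean(-1)
    near=(np.hypot(C[...,0]-556,C[...,1]-178)<150)
    z=C[...,2]-zo
    lid=near&(z>39)&(z<60)
    print(n,"grey pct",np.percentile(g[lid],[5,25,50,75,95]))
    med=np.median(im[lid],0); lid&=(np.abs(im-med).max(-1)<18)
    k,l,st,ce=cv2.connectedComponentsWithStats(cv2.morphologyEx(lid.astype(np.uint8),cv2.MORPH_CLOSE,np.ones((3,3))))
    i=1+st[1:,4].argmax(); m=lid&(l==i)
    P=C[m]; r=cv2.minAreaRect(P[:,:2].astype(np.float32))
    print(m.sum(),r)
    a=np.deg2rad(r[2] if r[1][0]>r[1][1] else r[2]-90); 
    if np.cos(a)<0:a+=np.pi
    c=np.array(r[0]); e=np.array([np.cos(a),np.sin(a)]); f=np.array([-e[1],e[0]])
    s=(P[:,:2]-c)@e; t=(P[:,:2]-c)@f
    print("ang",np.rad2deg(a)); 
    for x in range(-100,101,10):
        q=abs(s-x)<5
        if q.sum()>5: print(x,np.percentile(t[q],[3,97]).round(1),np.median(P[q,2]-zo).round(1),end=" | ")
    print()
    dark=near&(z>10)&(z<26)&(g<np.median(g[lid])-12)
    Q=C[dark];print("dish",dark.sum(),cv2.minAreaRect(Q[:,:2].astype(np.float32)))
    v=im.copy().astype(np.uint8);v[m]=(0,255,0);v[dark]=(0,0,255)
    off.append(cv2.resize(v[120:260,190:350],(400,350),interpolation=0))
cv2.imwrite("pics/m.png",np.hstack(off))
E
python3 fit2.py
```

```text
scene grey pct [ 38.63333333  70.33333333  74.66666667  81.33333333 116.78333333]
1750 ((558.0942993164062, 180.14883422851562), (195.60791015625, 56.68185806274414), 13.01171588897705)
ang 13.01171588897705
-100 [-16.4  24.6] 42.6 | -90 [-21.1  25.6] 44.7 | -80 [-19.7  26.4] 47.1 | -70 [-20.7  26. ] 49.6 | -60 [-15.3  25.7] 50.0 | -50 [-21.9  25.7] 45.4 | -40 [-22.   25.7] 48.6 | -30 [-25.1  24.6] 52.3 | -20 [-25.6  24.3] 53.2 | -10 [-25.7  26.2] 45.1 | 0 [-25.   25.9] 48.9 | 10 [-26.2  24.2] 52.3 | 20 [-17.9  23.9] 53.0 | 30 [-20.8  25.1] 44.8 | 40 [-21.9  24. ] 47.7 | 50 [-21.8  24.5] 49.9 | 60 [-16.5  23.7] 51.0 | 70 [-22.4  25.3] 44.3 | 80 [-21.7  25.7] 46.6 | 90 [-22.4  26.2] 49.2 | 100 [-14.9  24.8] 49.9 | 
dish 892 ((543.8865356445312, 199.42776489257812), (225.02761840820312, 145.05828857421875), 42.158939361572266)
side grey pct [ 95.25       100.33333333 101.         130.         159.        ]
1103 ((558.6471557617188, 177.11221313476562), (197.5311279296875, 53.83624267578125), 11.794234275817871)
ang 11.794234275817871
-100 [-22.   19.9] 43.2 | -90 [-25.3  21.2] 44.8 | -80 [-25.4  21.9] 47.3 | -70 [-26.3  23.2] 49.6 | -60 [-23.3  23.1] 51.0 | -50 [-24.2  22.8] 45.8 | -40 [-24.9  23.4] 48.7 | -30 [-25.9  23.7] 52.6 | -20 [-22.8  13.9] 53.9 | -10 [-24.1  24.8] 46.0 | 0 [-24.9  23.2] 48.7 | 10 [-24.8  22.3] 52.2 | 20 [-23.3  18.4] 53.3 | 30 [-24.8  23.3] 45.6 | 40 [-22.9  22.8] 47.8 | 50 [-24.4  22.2] 50.1 | 60 [-24.   15.5] 51.9 | 70 [-21.2  24.5] 45.0 | 80 [-23.3  24.4] 46.9 | 90 [-23.6  22.6] 49.2 | 100 [-13.7  10.8] 50.3 | 
dish 128 ((548.04638671875, 200.75244140625), (245.1674346923828, 131.39785766601562), 47.05095291137695)
```

View pics/m.png

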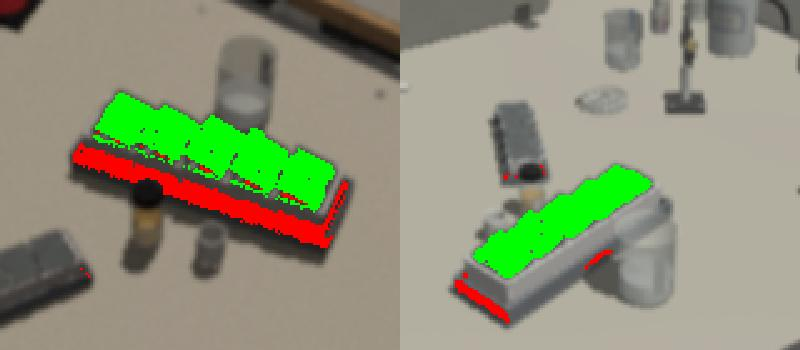

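The box origin is about (559,179) with its axis at +12.4°. The lids rise toward +x, so the hinge end is the one nearer the robot. The plan is closed fingers with the closing line along the row, a stroke start at (463,158), and force feedback through the tray spring.

```bash
cat >> h.py <<'E'
from workcell import *
A=np.deg2rad(12.4);e=np.array([np.cos(A),np.sin(A),0]);O=np.array([559.3,178.9,0])
def pt(s,z): return O+e*s+[0,0,z]
def R(sg=1):
    y=sg*e; z=np.array([0,0,-1.]); return np.c_[np.cross(y,z),y,z]
def F(n=8):
    f=[]
    for _ in range(n): wait(.02); f.append(read_state()["ft_force"])
    return np.mean(f,0)
E
python3 - <<'E'
from h import *
best=None
for sg in(1,-1):
    q=[inverse_kinematics(pt(s,z),R(sg)) for s,z in((-100,120),(-100,42),(0,42),(100,42))]
    print(sg,[None if x is None else np.round(x,2).tolist() for x in q])
    if all(x is not None for x in q):
        c=np.abs(np.array(q[0])-read_state()["qpos"]).sum()
        if best is None or c<best[0]: best=(c,sg)
print(best); sg=best[1]
clamp(); movep(pt(-100,140),R(sg)); movel(pt(-100,75),max_speed=100); wait(.3)
s=read_state();print(s["time"],s["eef_pos"],s["finger_gap"],F(),[F(1)[2].round(2) for _ in range(5)])
c=camera("side");w=camera("scene")
cv2.imwrite("pics/p1.png",np.hstack([cv2.resize(x["image"][100:250,180:340],(400,375),interpolation=2) for x in(w,c)]))
E
```

```text
1 [[-0.7, 0.5, 0.33, 2.07, -0.27, 0.62, 0.03], [-0.63, 0.64, 0.24, 2.1, -0.34, 0.44, 0.09], [-0.6, 0.75, 0.28, 1.84, -0.34, 0.6, 0.1], [-0.54, 0.86, 0.26, 1.55, -0.29, 0.77, 0.06]]
-1 [[0.42, 0.83, -1.28, 2.01, 0.94, 1.07, 2.05], [-0.16, 0.64, -0.38, 2.07, 0.47, 0.51, 2.47], [0.35, 1.13, -1.28, 1.79, 1.17, 1.22, 2.06], [-0.97, 1.27, 1.22, 1.58, -1.25, 1.23, -2.43]]
(np.float64(2.3751476708115566), 1)
3.9333 [461.79543806 157.53944127  75.35474869] 0.042173227452612164 [-0.0338223   0.21177916  0.14301367] [np.float64(-0.53), np.float64(0.28), np.float64(-0.53), np.float64(0.19), np.float64(-1.25)]
```

View pics/p1.png

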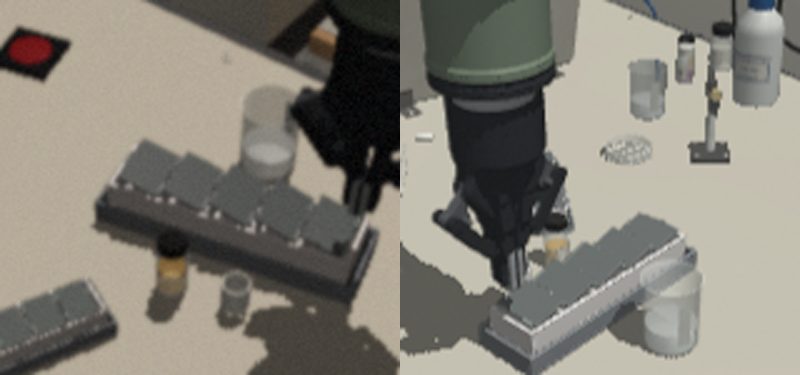

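The closed fingertips hang over lid 1's hinge end, at scene-crop pixel (365,205) and side-crop pixel (510,285). They are clear of the beaker, vial and cup. Next I touch down and stroke.

```bash
cat > stroke.py <<'E'
from h import *
F0=F(15); s=-100.; z=47.
movel(pt(s,z),max_speed=40)
while True:                       # touch down until about 4 N
    f=(F(8)-F0)[2]; print("down",z,f.round(2))
    if f>3.6 or z<39.5: break
    z-=.6; movel(pt(s,z),max_speed=10)
zlo=z-2.5
while s<99:                       # stroke, holding about 4 N
    s=min(s+9,99); movel(pt(s,z),max_speed=30)
    g=F(6)-F0; zz=read_state()["eef_pos"][2]
    print(round(s),round(z,2),zz.round(2),g.round(1),flush=True)
    if g[2]>10: print("high force"); 
    z=float(np.clip(z+np.clip(.25*(g[2]-4),-.6,1),zlo,46))
movel(pt(99,z+60),max_speed=60)
print(read_state()["time"])
w,c=camera("scene"),camera("side")
import pickle; pickle.dump({"scene":w,"side":c},open("v1.pkl","wb"))
cv2.imwrite("pics/p2.png",np.hstack([cv2.resize(x["image"][100:250,180:340],(400,375),interpolation=2) for x in(w,c)]))
E
python3 stroke.py
```

```text
down 47.0 -0.04
down 46.4 -0.48
down 45.8 -0.27
down 45.199999999999996 -0.28
down 44.599999999999994 -0.18
down 43.99999999999999 1.15
down 43.39999999999999 2.61
down 42.79999999999999 3.82
-91 42.8 42.86 [1.4 0.3 2. ]
-82 42.31 42.43 [2.5 1.1 2.5]
-73 41.92 42.03 [1.5 0.6 3.5]
-64 41.81 41.84 [-1.5 -0.2  4.1]
-55 41.83 41.97 [0.2 0.1 3.7]
-46 41.76 41.93 [1.5 0.8 4.3]
-37 41.83 41.95 [1.4 0.4 3.9]
-28 41.8 41.92 [1.1 0.4 3.9]
-19 41.77 41.7 [-2.3 -0.4  4.5]
-10 41.9 42.15 [2.5 0.6 3.5]
-1 41.78 41.87 [0.5 0.2 4.3]
8 41.85 42.0 [1.9 0.6 3.7]
17 41.78 41.69 [-2.9 -0.3  4.7]
26 41.95 42.12 [1.5 0.6 3.6]
35 41.85 41.98 [1.3 0.4 3.6]
44 41.73 41.89 [1.3 0.4 4. ]
53 41.73 41.88 [1.  0.5 3.8]
62 41.68 41.63 [-1.5 -0.4  4.8]
71 41.9 42.13 [2.7 1.  3.6]
80 41.79 41.92 [1.  0.4 4.1]
89 41.81 41.96 [1.9 0.8 4.2]
98 41.85 41.97 [0.9 0.4 3.8]
99 41.79 41.78 [-2.3 -0.8  4.3]
21.7667
```

```bash
python3 - <<'E'
import re
from h import *
movel(pt(99,170),max_speed=120)
import pickle;pickle.dump({"scene":camera("scene"),"side":camera("side")},open("v1.pkl","wb"))
print(read_state()["time"])
E
sed 's/v0.pkl/v1.pkl/' fit2.py | sed 's/z>39/z>36/' | python3 - | grep -v dish
```

```text
22.6833
scene grey pct [ 66.16666667  85.83333333  88.33333333  98.33333333 133.83333333]
1847 ((560.8094482421875, 180.67520141601562), (201.76156616210938, 57.19287109375), 12.339899063110352)
ang 12.339899063110352
-100 [-19.2  25.7] 42.6 | -90 [-21.4  26.8] 43.1 | -80 [-22.9  25.9] 42.6 | -70 [-21.8  26.4] 43.0 | -60 [-21.1  25.7] 42.6 | -50 [-21.4  26.3] 43.0 | -40 [-21.4  26.4] 43.0 | -30 [-25.3  26.1] 43.2 | -20 [-23.2  26.3] 42.4 | -10 [-24.9  25.8] 43.1 | 0 [-24.6  26.3] 42.9 | 10 [-25.   25.8] 43.1 | 20 [-19.6  25.5] 42.5 | 30 [-21.6  26.5] 43.0 | 40 [-22.   26.2] 42.9 | 50 [-20.4  26.4] 42.9 | 60 [-18.6  27.1] 42.5 | 70 [-19.7  27. ] 42.7 | 80 [-22.4  27.1] 42.9 | 90 [-21.7  27.3] 42.9 | 100 [-17.7  26.4] 42.1 | 
side grey pct [ 93.33333333 106.66666667 111.         144.33333333 166.        ]
1001 ((556.4326171875, 178.00082397460938), (205.73968505859375, 54.84041976928711), 12.885977745056152)
ang 12.885977745056152
-100 [-24.5  21.6] 37.8 | -90 [-23.4  20.8] 43.0 | -80 [-23.5  22.9] 43.2 | -70 [-22.6  22.9] 43.2 | -60 [-23.1  22.3] 42.8 | -50 [-23.1  20.9] 43.3 | -40 [-23.7  22.7] 43.1 | -30 [-23.9  22.9] 43.2 | -20 [-23.7  21. ] 43.1 | -10 [-22.5  22.8] 43.1 | 0 [-24.1  21.9] 43.0 | 10 [-23.7  19.9] 43.2 | 20 [-25.4  21.7] 43.2 | 30 [-25.1  19.6] 43.1 | 40 [-22.8  23.1] 43.2 | 50 [-25.7  20.4] 43.1 | 60 [-25.4  21.8] 42.8 | 70 [-24.2  21.3] 42.9 | 80 [-23.7  20.9] 43.0 | 90 [-24.2  23.1] 43.0 | 100 [-23.1  22. ] 42.9 |
```

View pics/p2.png

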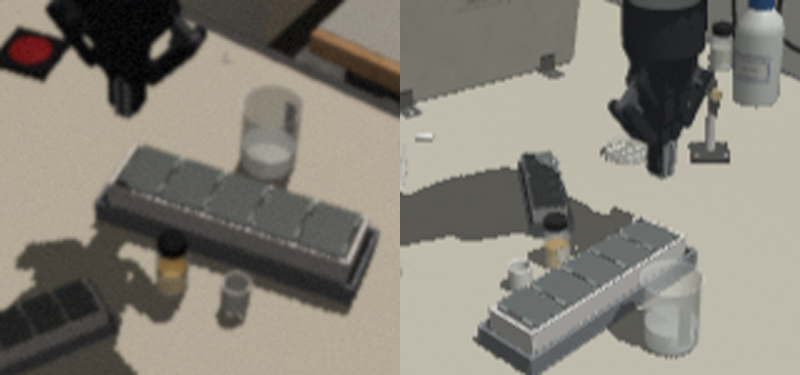

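All five lids lie flat at 43 mm. The box, beaker, vial and cup are where they stood, and the hand is clear.

```bash
python3 -c "
from workcell import *
print(finish_job())"
```

```text
the job is handed in; nothing more can be done
None
```

I shut all five lids in order with one light stroke of about 4 N, then took the hand clear and handed the job in; the pictures taken before that showed the lids flat and the box, vial, beaker and cup where they stood, though the hand-in returned no verdict.

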